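# Lock the last quarter-turn stud of a battery case cover

## Robot

A 6-joint arm with a two-finger parallel gripper is mounted at the origin on a cart in front of the work surface, level with it; the furniture and walls round the work are solid. World frame = base frame: x ahead of the robot, y to its left, z up, the work surface at z = 0. Lengths are in m, angles in rad, forces in N, time in s.
With the tool pointing down it reaches from about 0.325 to 0.775 m from the base axis. Payload 5.5 kg.
Tool frame: the origin (TCP) lies at the very end of the fingers, on their centre line; the grasp point (between the pads) lies 19 mm behind it (bot.hold_point_z is the distance from the TCP to the grasp point, in m); z points along the fingers, y is the line along which they close (so a half turn about z gives the same grasp; the last joint's range is limited). The gripper opens to 85 mm and grips with 20 to 120 N. Pads are 22 mm wide; open, the fingers measure 114 mm over their backs; the gripper's body (76 mm by 85 mm) begins 54 mm behind the grasp point. The pads swing forward as they close: fully open they stand 13 mm farther back than shut.
Start: joints at [1.128, 0.091, 1.231, -0, 1.82, -0.057], TCP at [0.226, 0.556, 0.231] pointing down, gripper open.
Joint ranges: [-2.87, 2.87], [-0.86, 2.18], [0.17, 2.46], [-1.51, 4.65], [0.06, 2.69], [-2.65, 2.65]. Speed limits (rad/s): [2.57, 2.57, 3.01, 3.14, 3.14, 3.14].

## Interface

Orientations are given as a unit quaternion [x, y, z, w].
In Python, from workcell import status, imaging, close_job, bot gives the robot as it stands.
- The arm moves only by the tool drive_tool, never from a script. Its argument "deltas" is a list of rows, each a list of 7 numbers: the shift along the tool's x, y, z in cm, then the turn, a rotation vector about the tool's x, y, z in rad, then the closure, from 0 (fully open) to 1 (shut). In form: [[x, y, z, wx, wy, wz, hand], ...]. A call has 1 to 20 rows; each row shifts and turns the commanded pose from where the row before left it, along the tool's axes as they then stand; what a row does not reach is not made up. A row lasts 1/12 s, in which the tool goes at most 41.7 mm and 7.16 degrees, less where a joint would pass 70% of its speed; a pose out of reach is approached as far as the arm can. A call is refused whole if a number of a shift passes 4.17 or a number of a turn 0.125, either way. A call with a gripper value outside its range is refused whole. The fingers move at their own pace and stop on an object; the grip force is fixed at half the most. Time passes only in rows, so rows that do not move let the fingers close. It gives the time, the measured TCP pose, the force, the opening and the grip force at its end, in the units of the state.
- status.sense(): the state, without advancing time (a new reading comes with each control period).
- imaging.get_image(name): name is "scene" or "side" or "wrist"; returns the picture (384x512x3 uint8, blue, green, red); there is no depth.
- imaging.camera_model(name): a dict with "fx", "fy", "cx", "cy" (pixels), "k1" (the pictures are not rectified: a ray, as slopes to the right and down, at radius r is drawn at 1 + k1 r^2 times it, then the intrinsics apply), "origin" and "orientation" of the camera in the world. Camera axes: x right, y down, z forward; pixel columns grow to the right and rows downward; lengths in m; the calibration is good to about 2 mm. A picture is of the moment at which its call begins: read the wrist's pose just before it. camera_model takes no time and is no camera call; for the wrist camera it gives the pose at the moment of the call.
- close_job(): hands the job in; it is judged then, once.
Trained networks look in the newest picture that a camera, given by its name, has taken for a name from the list of things; names that differ only in an ending like _2 or _b are one class to them, and where a whole thing is asked for, a point or a joint stands for the part that bears it (a point fixed in the world has none). Each returns a list of dicts, best first, with "confidence" (0 to 1); they miss things now and then, are a little off and sometimes report something else, mostly with a low value. They report only what shows in the picture. A call takes as long as a camera call.
- imaging.recognise(camera, label): "box" ([left, top, right, bottom] in pixels, round what is visible of it).
- imaging.landmark_of(camera, label): "location" ([column, row] in pixels: a listed point, or the origin of a listed thing).
The state is a dict: "time_s": time; "joints": joint angles; "qd": joint speeds; "tau": joint torques, N m; "ee_pos": TCP position; "eef_rot": TCP orientation; "force": force on the tool from outside, world axes, zero at the start; "moment": the same for the moment, N m; "width": opening from 0.0 (shut) to 1.0 (fully open); "finger_force": force on a finger pad.
Only numpy, scipy, OpenCV 4.12 (cv2) and the standard library are available. Lean on these libraries where they do the work, as an engineer would, in place of code of your own. Each camera call takes 0.05 s, during which the arm holds its last target. There are 200 camera calls.

## Task

The cover of the blue battery case is held by three quarter-turn studs with black knobs, but one of them was left open: it stands higher than the other two, and the white line on its knob lies across the case. Push that stud in against its spring and turn it a quarter turn clockwise (seen from above) so that its white line lies along the case like the others, then let go so that it springs up into its notch and stays locked.

Things in the scene. Friction and masses are not known exactly. Their poses are not given: they have to be found in the camera images.
- case: Blue battery case with pale aluminium cover, fixed, 150 (x) x 358 (y) x 70 mm high; origin: centre of its underside. Three studs with round black knobs stand on its cover along its y axis, at y = -120, 0, +120 mm: two locked and immovable (tops 47 mm above the cover), one open, any of the three (top 55 mm, orange band on its neck). Yellow ticks beside each stud show the locked direction.
- stud_grip (a point): Middle of the OPEN stud's knob, on its turning axis, 15 mm below its upper rim, 108 mm above the table while open. Knob: upright ribbed cylinder, 34 mm diameter, 30 mm high, z up; a white ridge, 31 mm long, 2 mm high, lies across its top along this point's x. At its foot, 15 mm below this point, a 48 mm flange moves with it. Open, x lies along the case's x within 3 degrees; locked, along its y.
- stud_press (a joint): How far the open stud is pushed down, in m: 0 when open, 0.015 at its stop. A spring pushes back with 4 N at the start and 10 N at the stop. It can be turned only while pushed in at least 0.013. Let go in the locked direction it springs back to 0.008 and rests there.
- stud_turn (a joint): Turn of the open stud in rad, clockwise seen from above: about 0 when open, 1.57 when locked, end stop at 1.66. A keyway blocks the turn while the stud is not pushed in. From 1.42 to 1.66 the stud can spring up into its notch, which then keeps it from turning back. Turning takes about 0.05 N m.

How it is judged:
By the outcome, as a careful person would: the job done as asked, in the order asked, and still so for the second after the job is handed in, with the robot touching nothing.
It also fails if it takes over 32 s, if anything falls off the work surface, if the arm or the gripper's body presses on something with over 40 N, if the wrist force passes 120 N, or if a joint passes its speed limit or range.

## Working session

There is one attempt and no reset: what is moved stays moved. The work goes in short steps, Python scripts to look and compute and a tool call to move; the robot and the scene stay as the last step left them, time stands still between calls to the robot, and variables do not carry over. Pictures are saved under pics/ and viewed, at most 10 in all, crops included, and the job is handed in when it is done.

Besides the shell and the picture viewer there is one more tool, called after ">>>" in YAML: its name, and indented under it one key for each argument. drive_tool: Moves the arm, as the interface text tells. Its arguments: {"type":"object","properties":{"deltas":{"type":"array"}},"required":["deltas"]}

```bash
mkdir -p pics
cat > h.py <<'E'
import numpy as np, cv2
from scipy.spatial.transform import Rotation as R
from workcell import status, imaging, close_job, bot
def ray(cam,px,m=None):
    m=m or imaging.camera_model(cam)
    K=np.array([[m['fx'],0,m['cx']],[0,m['fy'],m['cy']],[0,0,1.]])
    p=cv2.undistortPoints(np.array([[px]],float),K,np.array([m['k1'],0,0,0.]))[0,0]
    return np.array(m['origin']),R.from_quat(m['orientation']).apply([p[0],p[1],1])
def at_z(cam,px,z,m=None):
    o,d=ray(cam,px,m); return o+d*(z-o[2])/d[2]
E
python3 - <<'E'
from h import *
s=status.sense();print(s['ee_pos'],s['eef_rot'],s['time_s'],s['force'],bot.hold_point_z)
for c in ['scene','side','wrist']:
    m=imaging.camera_model(c);im=imaging.get_image(c);cv2.imwrite(f'pics/{c}0.png',im)
    print(c,np.round(m['origin'],3))
    for l,z in [('stud_grip',.108),('case',0)]:
        for r in imaging.landmark_of(c,l)[:3]: print(l,r,at_z(c,r['location'],z,m).round(4))
E
cd pics; python3 -c "
import cv2,numpy as np
a=[cv2.imread(f'{c}0.png') for c in ['scene','side']]
cv2.imwrite('m.png',cv2.resize(np.hstack(a),(800,300)))"
```

```text
[0.22566388 0.5556402  0.23012373] [ 1.91722889e-01  9.81448605e-01 -9.55836758e-04 -2.35374505e-04] 0.0 [-0.34114429 -0.79827325  0.1715473 ] 0.0187
scene [ 0.157 -0.485  0.621]
stud_grip {'location': [268.9, 214.1], 'confidence': 0.79} [ 0.5421 -0.0297  0.108 ]
case {'location': [223.4, 230.2], 'confidence': 0.7} [0.4986 0.0898 0.    ]
side [ 0.165 -0.611  0.502]
stud_grip {'location': [261.0, 200.2], 'confidence': 0.57} [ 0.5432 -0.0226  0.108 ]
case {'location': [221.0, 223.9], 'confidence': 0.94} [0.4965 0.0846 0.    ]
wrist [0.159 0.584 0.374]
```

View pics/scene0.png

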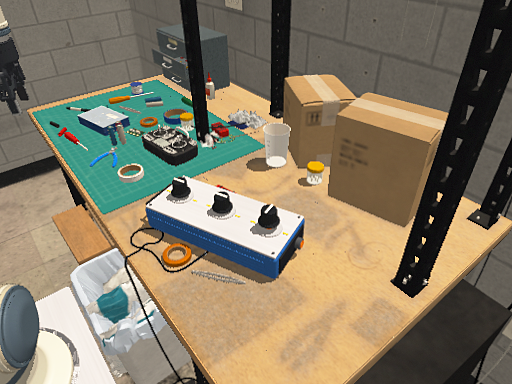

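View pics/side0.png

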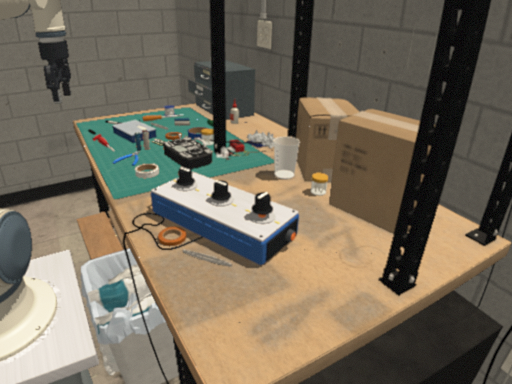

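The open stud is the one nearest the camera: it stands at the right end, at about (268,214) in scene, with an orange band. Next I check the posts against the travel path.

Run:
```python
from h import *
for p in [(198,138),(410,287),(277,114),(290,155),(335,185),(390,215)]: print(p,at_z('scene',p,0).round(3))
for p in [(218,150),(398,283)]: print('side',p,at_z('side',p,0).round(3))
s=status.sense();T=R.from_quat(s['eef_rot']);print(T.as_matrix().round(3))
d=np.array([.5427,-.026,.20])-s['ee_pos'];print(T.inv().apply(d)*100)
```

```text
(198, 138) [0.69  0.526 0.   ]
(410, 287) [ 0.702 -0.294 -0.   ]
(277, 114) [1.02  0.495 0.   ]
(290, 155) [0.858 0.244 0.   ]
(335, 185) [0.848 0.046 0.   ]
(390, 215) [ 0.86 -0.13  0.  ]
side (218, 150) [0.706 0.533 0.   ]
side (398, 283) [ 0.711 -0.287  0.   ]
[[-0.926  0.376 -0.   ]
 [ 0.376  0.926 -0.   ]
 [-0.    -0.    -1.   ]]
[-51.2589082  -41.98408976   3.12621757]
```

>>> drive_tool:
  deltas:
    - [-1,-0.8,0,0,0,0,0]
    - [-2,-1.7,0,0,0,0,0]
    - [-2.2,-1.8,0,0,0,0,0]
    - [-2.2,-1.8,0,0,0,0,0]
    - [-2.2,-1.8,0,0,0,0,0]
    - [-2.2,-1.8,0,0,0,0,0]
    - [-2.2,-1.8,0,0,0,0,0]
    - [-2.2,-1.8,0,0,0,0,0]
    - [-2.2,-1.8,0,0,0,0,0]
    - [-2.2,-1.8,0,0,0,0,0]
    - [-2.2,-1.8,0,0,0,0,0]
    - [-2.2,-1.8,0,0,0,0,0]
    - [-2.2,-1.8,0,0,0,0,0]
    - [-2.2,-1.8,0,0,0,0,0]
    - [-2.2,-1.8,0,0,0,0,0]
    - [-2.2,-1.8,0,0,0,0,0]
    - [-2.2,-1.8,0,0,0,0,0]
    - [-2.2,-1.8,0,0,0,0,0]
    - [-2.2,-1.8,0,0,0,0,0]
    - [-2.2,-1.8,0,0,0,0,0]

```text
time_s: 2.12
ee_pos: [0.4892, 0.0701, 0.2315]
eef_rot: [0.192, 0.981, -0.0, 0.0]
force: [0.1, 0.0, 1.2]
width: 0.998
finger_force: 0.0
```

>>> drive_tool:
  deltas:
    - [-2.2,-1.8,0,0,0,0,0]
    - [-2.2,-1.8,0,0,0,0,0]
    - [-2,-1.8,0,0,0,0,0]
    - [-1,-1.2,0,0,0,0,0]
    - [-0.5,-0.5,0,0,0,0,0]
    - [0,0,0,0,0,0,0]
    - [0,0,0,0,0,0,0]

```text
time_s: 2.7
ee_pos: [0.5352, -0.0232, 0.2314]
eef_rot: [0.192, 0.981, 0.0, -0.0]
force: [-0.1, 0.1, 0.6]
width: 0.997
finger_force: 0.0
```

Run:
```python
from h import *
s=status.sense();T=R.from_quat(s['eef_rot']);print(s['ee_pos'],s['joints'],s['time_s'])
m=imaging.camera_model('wrist');cv2.imwrite('pics/w1.png',imaging.get_image('wrist'))
for l,z in [('stud_grip',.108),('case',0)]:
    for r in imaging.landmark_of('wrist',l)[:3]:
        p=at_z('wrist',r['location'],z,m); print(l,r,p.round(4),T.inv().apply(p-s['ee_pos'])*100)
```

```text
[ 0.53522409 -0.02318129  0.23135699] [-1.07050897e-01 -8.18761705e-02  1.40405682e+00  4.18688371e-04
  1.81959326e+00 -1.29139086e+00] 2.7
stud_grip {'location': [253.8, 190.5], 'confidence': 0.67} [ 0.5446 -0.027   0.108 ] [-1.01437767e+00 -2.09416427e-04  1.23354099e+01]
```

View pics/w1.png

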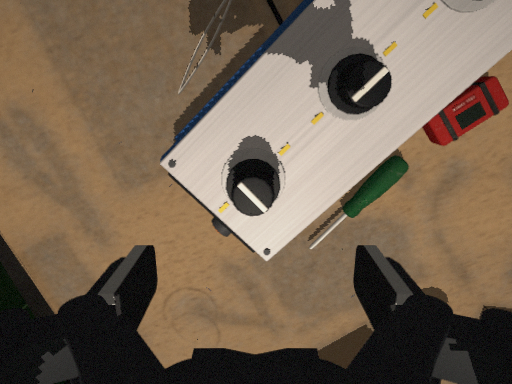

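The open knob's top is at about (252,197), and its white line runs across the row of yellow ticks. The landmark agrees with the scene view, so I descend and grip.

>>> drive_tool:
  deltas:
    - [-0.4,0,0.8,0,0,0,0]
    - [-0.5,0,1.8,0,0,0,0]
    - [0,0,2,0,0,0,0]
    - [0,0,2,0,0,0,0]
    - [0,0,2,0,0,0,0]
    - [0,0,1.8,0,0,0,0]
    - [0,0,1.5,0,0,0,0.2]
    - [0,0,1,0,0,0,0.3]
    - [0,0,0.6,0,0,0,0.3]
    - [0,0,0.2,0,0,0,0.3]
    - [0,0,0,0,0,0,0.3]
    - [0,0,0,0,0,0,0.3]

```text
time_s: 3.85
ee_pos: [0.5445, -0.0266, 0.0953]
eef_rot: [0.192, 0.981, 0.0, 0.001]
force: [0.4, -0.1, 0.3]
width: 0.702
finger_force: 0.0
```

Run:
```python
from h import *
s=status.sense();print(s['ee_pos'],s['force'],s['width'],s['time_s'])
a=imaging.get_image('wrist');b=imaging.get_image('scene')[170:270,200:330]
cv2.imwrite('pics/w2.png',np.hstack([cv2.resize(a,(400,300)),cv2.resize(b,(390,300))]))
```

```text
[ 0.54448909 -0.02659057  0.09531539] [ 0.38676867 -0.1050574   0.27050601] 0.7018173642174679 3.85
```

View pics/w2.png

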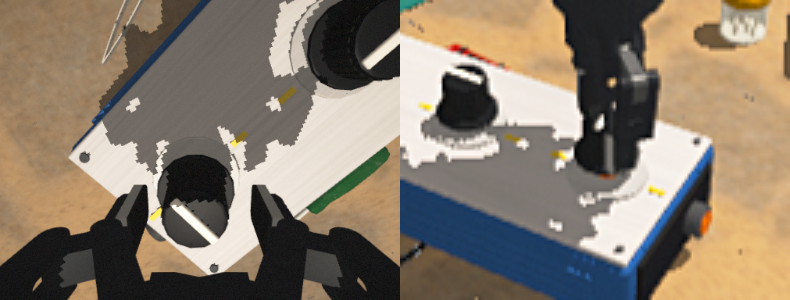

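The knob sits between the two fingers, with its white line still across the case. Closing the gripper now.

>>> drive_tool:
  deltas:
    - [0,0,0.1,0,0,0,0.5]
    - [0,0,0.1,0,0,0,0.7]
    - [0,0,0,0,0,0,0.9]
    - [0,0,0,0,0,0,0.9]
    - [0,0,0,0,0,0,0.9]
    - [0,0,0,0,0,0,0.9]
    - [0,0,0,0,0,0,0.9]
    - [0,0,0,0,0,0,0.9]

```text
time_s: 4.62
ee_pos: [0.5437, -0.0284, 0.0931]
eef_rot: [0.192, 0.981, -0.002, 0.0]
force: [-3.4, -6.6, 3.9]
width: 0.381
finger_force: 59.2
```

>>> drive_tool:
  deltas:
    - [0,-0.1,0.2,0,0,0,0.9]
    - [0,-0.1,0.3,0,0,0,0.9]
    - [0,0,0.3,0,0,0,0.9]
    - [0,0,0.3,0,0,0,0.9]
    - [0,0,0.3,0,0,0,0.9]
    - [0,0,0.1,0,0,0,0.9]
    - [0,0,0,0,0,0,0.9]
    - [0,0,0,0,0,0,0.9]

```text
time_s: 5.28
ee_pos: [0.5437, -0.0285, 0.0792]
eef_rot: [0.192, 0.981, 0.0, 0.001]
force: [-3.2, 0.1, 9.8]
width: 0.379
finger_force: 60.1
```

>>> drive_tool:
  deltas:
    - [0,0,0.1,0,0,0.04,0.9]
    - [0,0,0,0,0,0.08,0.9]
    - [0,0,0,0,0,0.1,0.9]
    - [0,0,0,0,0,0.1,0.9]
    - [0,0,0,0,0,0.1,0.9]
    - [0,0,0,0,0,0.1,0.9]
    - [0,0,0,0,0,0.1,0.9]
    - [0,0,0,0,0,0.1,0.9]

```text
time_s: 5.95
ee_pos: [0.5438, -0.0287, 0.0789]
eef_rot: [0.527, 0.85, 0.0, 0.001]
force: [-5.1, -1.3, 11.9]
width: 0.38
finger_force: 60.2
```

>>> drive_tool:
  deltas:
    - [0,0,0,0,0,0.1,0.9]
    - [0,0,0,0,0,0.1,0.9]
    - [0,0,0,0,0,0.1,0.9]
    - [0,0,0,0,0,0.1,0.9]
    - [0,0,0,0,0,0.1,0.9]
    - [0,0,0,0,0,0.1,0.9]
    - [0,0,0,0,0,0.1,0.9]
    - [0,0,0,0,0,0.1,0.9]
    - [0,0,0,0,0,0.05,0.9]
    - [0,0,0,0,0,0,0.9]
    - [0,0,0,0,0,0,0.9]

```text
time_s: 6.87
ee_pos: [0.5435, -0.0288, 0.0789]
eef_rot: [0.829, 0.559, 0.001, 0.001]
force: [-5.9, -1.9, 12.8]
width: 0.381
finger_force: 60.3
```

Run:
```python
from h import *
s=status.sense();print(s['ee_pos'],s['eef_rot'],s['force'],s['moment'],s['width'],s['time_s'])
a=imaging.get_image('wrist');b=imaging.get_image('scene')[170:270,200:330]
cv2.imwrite('pics/w3.png',np.hstack([cv2.resize(a,(400,300)),cv2.resize(b,(390,300))]))
```

```text
[ 0.54354894 -0.02883428  0.07891729] [8.29426471e-01 5.58614806e-01 6.06738286e-04 9.27384933e-04] [-5.92242259 -1.86476589 12.79507789] [-0.1782034   0.96161856 -0.04927811] 0.3806710539297949 6.8667
```

View pics/w3.png

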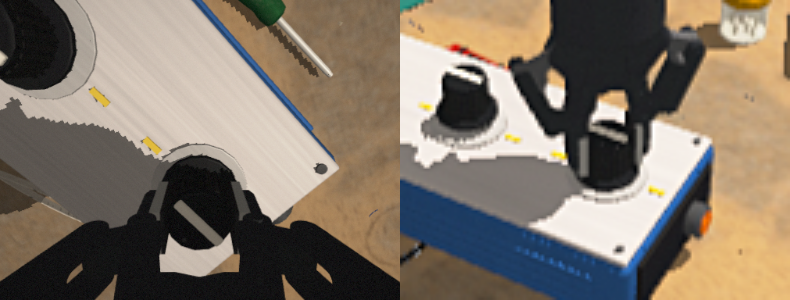

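The line now lies along the ticks, with a 90° turn measured. I ease up into the notch, then let go.

>>> drive_tool:
  deltas:
    - [0,0,-0.2,0,0,0,0.9]
    - [0,0,-0.2,0,0,0,0.9]
    - [0,0,-0.1,0,0,0,0.9]
    - [0,0,0,0,0,0,0.9]
    - [0,0,0,0,0,0,0.5]
    - [0,0,0,0,0,0,0.4]
    - [0,0,0,0,0,0,0.3]
    - [0,0,0,0,0,0,0.3]
    - [0,0,0,0,0,0,0.2]
    - [0,0,0,0,0,0,0.2]

```text
time_s: 7.8
ee_pos: [0.5429, -0.0284, 0.0807]
eef_rot: [0.829, 0.559, -0.0, -0.0]
force: [-0.3, -0.2, -0.0]
width: 0.805
finger_force: 0.0
```

>>> drive_tool:
  deltas:
    - [0,0,-0.5,0,0,0,0.2]
    - [0,0,-1,0,0,0,0.2]
    - [0,0,-1.5,0,0,0,0.2]
    - [0,0,-2,0,0,0,0.1]
    - [0,0,-2,0,0,0,0]
    - [0,0,-2,0,0,0,0]
    - [0,0,-2,0,0,0,0]
    - [0,0,-1,0,0,0,0]
    - [0,0,0,0,0,0,0]
    - [0,0,0,0,0,0,0]

```text
time_s: 8.63
ee_pos: [0.5435, -0.0285, 0.2017]
eef_rot: [0.829, 0.559, 0.0, 0.0]
force: [1.3, -0.4, -0.5]
width: 1.001
finger_force: 0.0
```

Run:
```python
from h import *
s=status.sense();print(s['ee_pos'],s['force'],s['width'],s['time_s'])
a=imaging.get_image('wrist');b=imaging.get_image('side')[150:250,170:300]
cv2.imwrite('pics/w4.png',np.hstack([cv2.resize(a,(400,300)),cv2.resize(b,(390,300))]))
```

```text
[ 0.54345207 -0.02850027  0.20174038] [ 1.25600638 -0.36508484 -0.54131446] 1.0008024398178479 8.6333
```

View pics/w4.png

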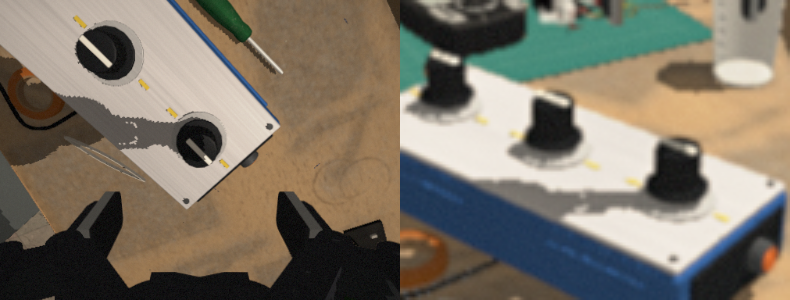

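The line lies along the ticks, parallel to the neighbouring knob's. The knob stands about as high as the others, no orange band shows, and the gripper is clear.

```bash
python3 -c "
from workcell import close_job;print(close_job())"
```

```text
the job is handed in; nothing more can be done
None
```

The open stud was pushed in, turned 90° clockwise and let go; in the last pictures it sits at about the height of the other two with its white line along the case. The job was handed in at about 9 s of the 32 s allowed, and no verdict came back.

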